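# Sockets back on the rail in order of size

### The job

Put the four loose sockets back on the magnetic socket rail, one on each empty post, hexagon mouth up and fully down, so that the whole row of six runs in order of size from one end of the rail to the other. Leave the two sockets that are already on the rail on their posts.

Things in the scene. Friction and masses are not known exactly. Their poses are not given: they have to be found in the camera images.
- socket_22: smallest of six plain round bright-steel drive sockets: 22 mm outside diameter, 38 mm tall, 14 mm hexagon mouth on top, 13.5 mm square drive hole 17 mm deep underneath. Loose on the bench, mouth up. Origin: centre of the underside; z up to the mouth; yaw is of no account. Grip across the diameter near the top.
- socket_27: second smallest of six plain round bright-steel drive sockets: 27 mm outside diameter (foot 25 mm, up to 22 mm height), 40 mm tall, 19 mm hexagon mouth on top, 13.5 mm square drive hole 17 mm deep underneath. Already on the rail, on the second post from one end (which end varies). Origin: centre of the underside; z up to the mouth; yaw is of no account. Grip across the diameter near the top.
- socket_32: third smallest of six plain round bright-steel drive sockets: 32 mm outside diameter (foot 26 mm, up to 22 mm height), 42 mm tall, 23 mm hexagon mouth on top, 13.5 mm square drive hole 17 mm deep underneath. Loose on the bench, mouth up. Origin: centre of the underside; z up to the mouth; yaw is of no account. Grip across the diameter near the top.
- socket_37: third largest of six plain round bright-steel drive sockets: 37 mm outside diameter (foot 27 mm, up to 22 mm height), 45 mm tall, 27 mm hexagon mouth on top, 13.5 mm square drive hole 17 mm deep underneath. Loose on the bench, mouth up. Origin: centre of the underside; z up to the mouth; yaw is of no account. Grip across the diameter near the top.
- socket_42: second largest of six plain round bright-steel drive sockets: 42 mm outside diameter (foot 28 mm, up to 22 mm height), 48 mm tall, 30 mm hexagon mouth on top, 13.5 mm square drive hole 17 mm deep underneath. Already on the rail, on the second post from one end (which end varies). Origin: centre of the underside; z up to the mouth; yaw is of no account. Grip across the diameter near the top.
- socket_47: largest of six plain round bright-steel drive sockets: 47 mm outside diameter (foot 29 mm, up to 22 mm height), 52 mm tall, 34 mm hexagon mouth on top, 13.5 mm square drive hole 17 mm deep underneath. Loose on the bench, mouth up. Origin: centre of the underside; z up to the mouth; yaw is of no account. Grip across the diameter near the top.
- socket_rail: fixed magnetic rail: aluminium bar 42 x 336 x 12 mm, black end caps. Origin: centre of underside; y along the bar, z up. Six black posts at x = 0, y = -135, -81, -27, 27, 81, 135 mm (81s taken), 9 mm thick, from 6 mm above the bar tapering to a 3 mm tip 15 mm above it, so a socket let down centres itself. Fully down, a socket's underside is on the bar's top, 12 mm above the origin.
There are look-alikes about, which are no part of the job. Leave any orange or turquoise look-alike of the socket_47 alone.

How it is judged (in metres and radians):
At the end, for the whole second after the job is handed in: All six sockets sit on the six posts in order of size from end to end of the rail, each within 8 mm of its post, hexagon mouth up (tilt under 0.12 rad), fully down (underside within 4 mm of the bar's top), at rest and released; the two that were there at the start are still on their posts (x of socket_22 in the frame of socket_rail between -0.008 and 0.008 m and z of socket_22 in the frame of socket_rail between 0.008 and 0.016 m and angle between each of socket_22, socket_27, socket_32, socket_37, socket_42, socket_47's own z axis and vertical below 0.12 rad and linear speed of each of socket_22, socket_27, socket_32, socket_37, socket_42, socket_47 below 0.02 m/s and contact force between each of socket_22, socket_27, socket_32, socket_37, socket_42, socket_47 and the fingers below 0.1 N and x of socket_27 in the frame of socket_rail between -0.008 and 0.008 m and z of socket_27 in the frame of socket_rail between 0.008 and 0.016 m and x of socket_32 in the frame of socket_rail between -0.008 and 0.008 m and z of socket_32 in the frame of socket_rail between 0.008 and 0.016 m and x of socket_37 in the frame of socket_rail between -0.008 and 0.008 m and z of socket_37 in the frame of socket_rail between 0.008 and 0.016 m and x of socket_42 in the frame of socket_rail between -0.008 and 0.008 m and z of socket_42 in the frame of socket_rail between 0.008 and 0.016 m and x of socket_47 in the frame of socket_rail between -0.008 and 0.008 m and z of socket_47 in the frame of socket_rail between 0.008 and 0.016 m and ((y of socket_22 in the frame of socket_rail between 0.127 and 0.143 m and y of socket_27 in the frame of socket_rail between 0.073 and 0.089 m and y of socket_32 in the frame of socket_rail between 0.019 and 0.035 m and y of socket_37 in the frame of socket_rail between -0.035 and -0.019 m and y of socket_42 in the frame of socket_rail between -0.089 and -0.073 m and y of socket_47 in the frame of socket_rail between -0.143 and -0.127 m) or (y of socket_22 in the frame of socket_rail between -0.143 and -0.127 m and y of socket_27 in the frame of socket_rail between -0.089 and -0.073 m and y of socket_32 in the frame of socket_rail between -0.035 and -0.019 m and y of socket_37 in the frame of socket_rail between 0.019 and 0.035 m and y of socket_42 in the frame of socket_rail between 0.073 and 0.089 m and y of socket_47 in the frame of socket_rail between 0.127 and 0.143 m))); the robot touches nothing.
It fails at once if the 27 mm socket that was already on the rail is taken off its post (distance of socket_27 from where it was at the start of the episode above 0.015 m).
It fails at once if the 42 mm socket that was already on the rail is taken off its post (distance of socket_42 from where it was at the start of the episode above 0.015 m).
It also fails if it takes over 96 s, if anything falls off the work surface, if the arm or the gripper's body presses on something with over 40 N, if the wrist force passes 120 N, or if a joint passes its speed limit or range.

### The arm

A 7-joint arm with a two-finger parallel gripper is mounted at the origin on a cart in front of the work surface, level with it; the furniture and walls round the work are solid. World frame = base frame: x ahead of the robot, y to its left, z up, the work surface at z = 0. Lengths are in mm, angles in rad, forces in N, time in s.
With the tool pointing down it reaches from about 425 to 1025 mm from the base axis. Payload 3.6 kg.
Tool frame: the origin (TCP) lies midway between the tips of the shut fingers; the grasp point (between the pads) lies 19 mm behind it (r.grasp_offset is the distance from the TCP to the grasp point, in mm); z points along the fingers, y is the line along which they close (so a half turn about z gives the same grasp; the last joint's range is limited). The gripper opens to 85 mm and grips with 20 to 120 N. Pads are 22 mm wide; open, the fingers measure 114 mm over their backs; the gripper's body (76 mm by 85 mm) begins 54 mm behind the grasp point. The pads swing forward as they close: fully open they stand 13 mm farther back than shut.
Start: joints at [-1.304, 0.591, 0.048, 1.609, -0.033, 0.943, -0.034], TCP at [255.259, 678.581, 231.302] pointing down, gripper open.
Joint ranges: [-2.69, 2.69], [-0.47, 2.24], [-1.27, 1.36], [0.19, 2.51], [-1.53, 4.68], [0.08, 2.07], [-3.09, 3.09]. Speed limits (rad/s): [2.57, 2.57, 3.14, 3.14, 3.14, 3.14, 3.14].

### API

Orientations are given as a unit quaternion [w, x, y, z].
In Python, from cell import r gives the robot as it stands.
- The arm moves only by the shell command python3 -m jog 'ROWS' [FORCE]. ROWS is JSON, a list of rows, each an object with "xyz": the shift along the tool's x, y, z normalised to -1 to 1, where 1 is 0.3 m, a list of three; "rotation": the turn, a rotation vector about the tool's x, y, z normalised to -1 to 1, where 1 is pi rad, a list of three; "hand": the closure, from -1 (fully open) to 1 (shut), so that 0 is half open. A call has 1 to 12 rows; each row is the pose to reach, as a shift and turn from the pose commanded when the call began, along the tool's axes at that moment, turning the shorter way round; what a row does not reach only later rows make up. A row lasts 1/8 s, in which the tool goes at most 62.5 mm and 10.7 degrees, less where a joint would pass 70% of its speed; a pose out of reach is approached as far as the arm can. A call with a number of a shift or a turn outside -1 to 1 is refused whole. A call with a gripper value outside its range is refused whole. The fingers move at their own pace and stop on an object; FORCE is the grip in N (left out, the last holds). Time passes only in rows, so rows that repeat a pose let the fingers close. It gives the time, the measured TCP pose, the force, the opening and the grip force at its end, in the units of the state.
- r.read_state(): the state, without advancing time (a new reading comes with each control period).
- r.snapshot(name): name is "side" or "top" or "wrist"; returns the picture (420x560x3 uint8, red, green, blue); there is no depth.
- r.calibration(name): a dict with "fx", "fy", "cx", "cy" (pixels), "k1" (the pictures are not rectified: a ray, as slopes to the right and down, at radius r is drawn at 1 + k1 r^2 times it, then the intrinsics apply), "rvec" (rotation vector, rad) and "tvec" (3), from world to camera coordinates, as OpenCV has them; the wrist camera has in their place "T_tool_cam" (4x4, takes a point from camera to tool coordinates, whose origin is the TCP and whose axes are the flange's). Camera axes: x right, y down, z forward; pixel columns grow to the right and rows downward; lengths in mm; the calibration is good to about 2 mm. A picture is of the moment at which its call begins: read the wrist's pose just before it. calibration takes no time and is no camera call.
- r.hand_in(): hands the job in; it is judged then, once.
The state is a dict: "time_s": time; "joint_pos": joint angles; "joint_vel": joint speeds; "effort": joint torques, N m; "eef_pos": TCP position; "eef_rot": TCP orientation; "force": force on the tool from outside, world axes, zero at the start; "wrist_torque": the same for the moment, N m; "width": finger opening in mm; "grasp_force": force on a finger pad.
Only numpy, scipy, OpenCV 4.12 (cv2) and the standard library are available. Lean on these libraries where they do the work, as an engineer would, in place of code of your own. Each camera call takes 0.05 s, during which the arm holds its last target. There are 200 camera calls.

## Working session

There is one attempt and no reset: what is moved stays moved. The work goes in short steps, Python scripts to look and compute and a shell command to move; the robot and the scene stay as the last step left them, time stands still between calls to the robot, and variables do not carry over. Pictures are saved under pics/ and viewed, at most 17 in all, crops included, and the job is handed in when it is done.

```bash
ls; mkdir -p pics; python3 - <<'E'
from cell import r
import cv2
s=r.read_state();print(s)
for n in("top","side"):
    im=r.snapshot(n);cv2.imwrite(f"pics/{n}0.png",im[:,:,::-1]);print(n,r.calibration(n))
print(r.calibration("wrist"))
E
```

```text
pics
{'time_s': 0.0, 'joint_pos': array([-1.30450152,  0.59210747,  0.0482953 ,  1.60988294, -0.03329653,
        0.94268688, -0.03369393]), 'joint_vel': array([ 0.0007333 ,  0.00088407, -0.00051981, -0.00034212, -0.00153193,
       -0.00087476, -0.00022714]), 'effort': array([ 6.41010083e-04, -5.48691952e+01,  1.54667716e+00, -1.98122406e+01,
        9.25807573e-03,  8.74255114e-03,  1.83415369e-05]), 'eef_pos': array([254.9519639 , 677.77881119, 230.12653199]), 'eef_rot': array([-1.40371553e-04,  1.78883849e-01,  9.83869539e-01, -1.13133224e-03]), 'force': array([ 0.15939764,  0.78750774, -0.72178709]), 'wrist_torque': array([ 0.02317671, -0.00226854, -0.01414367]), 'grasp_force': 0.0, 'width': 85.7738745121267}
top {'fx': 384.5135700477492, 'fy': 384.5135700477492, 'cx': 282.4456124507165, 'cy': 206.45402475931564, 'k1': -0.07600973470488483, 'rvec': array([ 2.06538074, -2.15583404,  0.23628055]), 'tvec': array([118.85755992, 505.19774689, 808.89971694])}
side {'fx': 541.418015844498, 'fy': 541.418015844498, 'cx': 276.7892220841524, 'cy': 206.23007515451738, 'k1': 0.0423231700848749, 'rvec': array([ 1.86048604,  1.28999473, -0.65345304]), 'tvec': array([-273.20356599, -211.80203646, 1425.0708437 ])}
{'fx': 311.18310961715815, 'fy': 311.18310961715815, 'cx': 273.5773015596418, 'cy': 207.58965144805617, 'k1': 0.01892890317919329, 'T_tool_cam': array([[ 3.48854385e-04, -9.56623555e-01, -2.91326709e-01,
         7.37063984e+01],
       [ 9.99999492e-01,  5.82152435e-05,  1.00630710e-03,
        -2.45110834e-01],
       [-9.45697418e-04, -2.91326912e-01,  9.56623090e-01,
        -1.41831409e+02],
       [ 0.00000000e+00,  0.00000000e+00,  0.00000000e+00,
         1.00000000e+00]])}
```

View pics/top0.png

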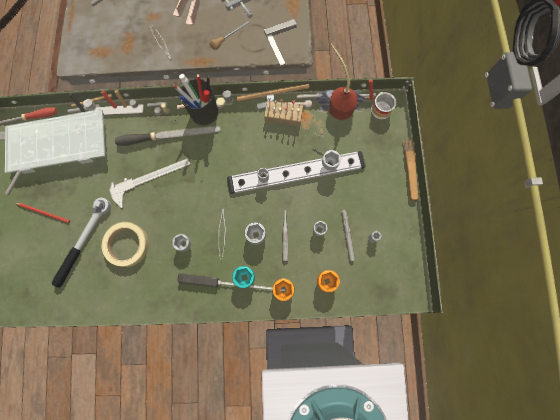

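View pics/side0.png

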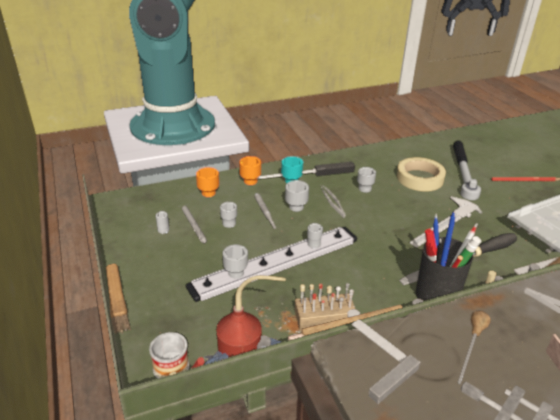

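Loose bright-steel candidates in the top view are (376,236) for 22, (320,228) for 32, (181,242) for 37 and (255,233) for 47. The look-alikes are turquoise (243,277) and orange (283,290) and (329,281). Sockets already on the rail are 27 at (263,175) and 42 at (332,159), so 22 goes at the left end and 47 at the right. One close crop to check.

```bash
cat > h.py <<'E'
import numpy as np,cv2
from scipy.spatial.transform import Rotation as R
from cell import r
def cam(n,s=None):
    c=r.calibration(n)
    if n=="wrist":
        s=s or r.read_state();q=s["eef_rot"];T=np.eye(4);T[:3,:3]=R.from_quat([q[1],q[2],q[3],q[0]]).as_matrix();T[:3,3]=s["eef_pos"]
        M=T@c["T_tool_cam"]
    else:
        Rm=R.from_rotvec(c["rvec"]).as_matrix();M=np.eye(4);M[:3,:3]=Rm.T;M[:3,3]=-Rm.T@c["tvec"]
    return c,M
def ray(n,u,v,z,C=None):
    c,M=C or cam(n)
    d=np.array([(u-c["cx"])/c["fx"],(v-c["cy"])/c["fy"]]);p=d.copy()
    for _ in range(10): p=d/(1+c["k1"]*(p@p))
    w=M[:3,:3]@np.array([p[0],p[1],1]);o=M[:3,3]
    return o+w*(z-o[2])/w[2]
def pix(n,P,C=None):
    c,M=C or cam(n);q=np.linalg.inv(M)@np.append(P,1);p=q[:2]/q[2];p=p*(1+c["k1"]*(p@p))
    return p*c["fx"]+[c["cx"],c["cy"]]
E
python3 - <<'E'
from h import *
for u,v,z in[(376,236,38),(320,228,42),(181,242,45),(255,233,52),(263,175,52),(332,159,60),(241,182,27),(285,173,27),(308,169,27),(352,161,27)]: print(u,v,ray("top",u,v,z)[:2].round(0), )
im=cv2.imread("pics/top0.png");a=cv2.resize(im[140:260,165:395],None,fx=3.4,fy=3.4,interpolation=cv2.INTER_CUBIC)
cv2.imwrite("pics/c1.png",a)
E
```

```text
376 236 [ 436. -112.]
320 228 [459.  15.]
181 242 [440. 327.]
255 233 [453. 161.]
263 175 [586. 138.]
332 159 [615. -21.]
241 182 [579. 192.]
285 173 [596.  87.]
308 169 [604.  32.]
352 161 [620. -74.]
```

View pics/c1.png

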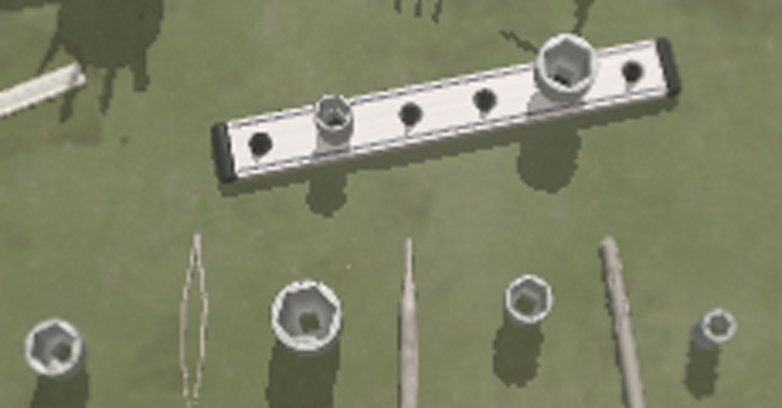

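```bash
cat >> h.py <<'E'
def delta(x,y,z,head,cmd=None):
    """rows numbers from current measured pose to target tcp; head = heading of tool y, deg"""
    s=r.read_state();q=s["eef_rot"];A=R.from_quat([q[1],q[2],q[3],q[0]]);h=np.radians(head)
    B=R.from_matrix(np.array([[-np.sin(h),np.cos(h),0],[np.cos(h),np.sin(h),0],[0,0,-1]]).T if 0 else np.column_stack([[-np.sin(h),np.cos(h),0],[np.cos(h),np.sin(h),0],[0,0,-1]]))
    print("xyz",(A.inv().apply(np.array([x,y,z])-s["eef_pos"])/300).round(4),"rot",((A.inv()*B).as_rotvec()/np.pi).round(4),"t",s["time_s"],"tcp",s["eef_pos"].round(1))
E
python3 - <<'E'
from h import *
P={ 's22':(375.9,235.9,38),'s32':(320.3,228.2,42),'s37':(181.2,241.8,45),'s47':(255.3,232.6,52)}
for k,p in P.items(): print(k,ray("top",*p)[:2].round(1))
L=[(-135,241.5,182.3,21),(-27,285.6,173.5,21),(27,307.4,169.4,21),(135,350.9,161.2,21),(-81,263.2,174.4,52),(81,331.5,159.4,60)]
A=np.array([ray("top",*l[1:])[:2] for l in L]);t=np.array([l[0] for l in L])
c=np.polyfit(t,A,1);print(c, "resid",(A-np.outer(t,c[0])-c[1]).round(1))
d=c[0]/np.linalg.norm(c[0]);print("heading",np.degrees(np.arctan2(d[0],-d[1])))
# side check: reproject
for k,p in P.items():
    w=ray("top",*p);print(k,pix("side",w).round(0))
delta(480,90,300,np.degrees(np.arctan2(d[0],-d[1])))
E
```

```text
s22 [ 436.2 -111.6]
s32 [458.8  13.9]
s37 [440.7 326.8]
s47 [453.6 159.8]
[[ 1.57398532e-01 -9.76641318e-01]
 [ 6.00885270e+02  5.91793657e+01]] resid [[ 0.1  0. ]
 [ 0.4  0.2]
 [-0.   0.4]
 [-0.6 -0. ]
 [-0.7 -0.3]
 [ 0.8 -0.3]]
heading 9.155241796232826
s22 [161. 214.]
s32 [228. 206.]
s37 [365. 172.]
s47 [296. 187.]
xyz [-1.3918 -1.5706 -0.2291] rot [-0.0006  0.0004  0.3346] t 0.1 tcp [255.  677.9 230.2]
```

```bash
python3 -m jog '[{"xyz":[-0.7,-0.785,-0.11],"rotation":[0,0,0.17],"hand":-1},{"xyz":[-0.7,-0.785,-0.11],"rotation":[0,0,0.17],"hand":-1},{"xyz":[-0.7,-0.785,-0.11],"rotation":[0,0,0.17],"hand":-1},{"xyz":[-0.7,-0.785,-0.11],"rotation":[0,0,0.17],"hand":-1},{"xyz":[-0.7,-0.785,-0.11],"rotation":[0,0,0.17],"hand":-1},{"xyz":[-0.7,-0.785,-0.11],"rotation":[0,0,0.17],"hand":-1},{"xyz":[-0.7,-0.785,-0.11],"rotation":[0,0,0.17],"hand":-1},{"xyz":[-0.7,-0.785,-0.11],"rotation":[0,0,0.17],"hand":-1}]' 60; python3 -c "
from h import *
delta(480,90,300,9.15)"
```

```text
time_s: 1.1
eef_pos: [368.0, 386.0, 264.0]
eef_rot: [-0.0, 0.431, 0.902, 0.0]
force: [-0.3, -0.9, -0.5]
width: 85.1
grasp_force: 0.0
xyz [-1.0021 -0.33   -0.1205] rot [-1.000e-04 -2.000e-04  1.656e-01] t 1.1 tcp [368. 386. 264.]
```

```bash
python3 -m jog '[{"xyz":[-1,-0.33,-0.12],"rotation":[0,0,0.1656],"hand":-1},{"xyz":[-1,-0.33,-0.12],"rotation":[0,0,0.1656],"hand":-1},{"xyz":[-1,-0.33,-0.12],"rotation":[0,0,0.1656],"hand":-1},{"xyz":[-1,-0.33,-0.12],"rotation":[0,0,0.1656],"hand":-1},{"xyz":[-1,-0.33,-0.12],"rotation":[0,0,0.1656],"hand":-1},{"xyz":[-1,-0.33,-0.12],"rotation":[0,0,0.1656],"hand":-1},{"xyz":[-1,-0.33,-0.12],"rotation":[0,0,0.1656],"hand":-1},{"xyz":[-1,-0.33,-0.12],"rotation":[0,0,0.1656],"hand":-1}]'; python3 - <<'E'
from h import *
s=r.read_state();C=cam("wrist",s);im=r.snapshot("wrist")[:,:,::-1].copy();cv2.imwrite("pics/w0raw.png",im)
print(s["joint_pos"].round(2))
for w in [(436.2,-111.6,38),(458.8,13.9,42),(440.7,326.8,45),(453.6,159.8,52)]+[(600.9+t*.1591,59.2-t*.9872,27) for t in(-135,-27,27,135)]:
    p=pix("wrist",np.array(w),C);print(p.round(0));cv2.drawMarker(im,tuple(int(v) for v in p),(0,0,255),0,8,1)
cv2.imwrite("pics/w0.png",im)
E
```

```text
time_s: 2.1
eef_pos: [479.1, 91.0, 299.8]
eef_rot: [-0.001, 0.648, 0.762, -0.0]
force: [-0.1, 0.6, -0.7]
width: 85.3
grasp_force: 0.0
[-0.68  0.22  0.48  2.07 -0.13  0.88  0.04]
[223. 301.]
[250. 225.]
[273. -52.]
[262. 115.]
[365. 104.]
[358. 188.]
[355. 225.]
[349. 292.]
```

View pics/w0.png

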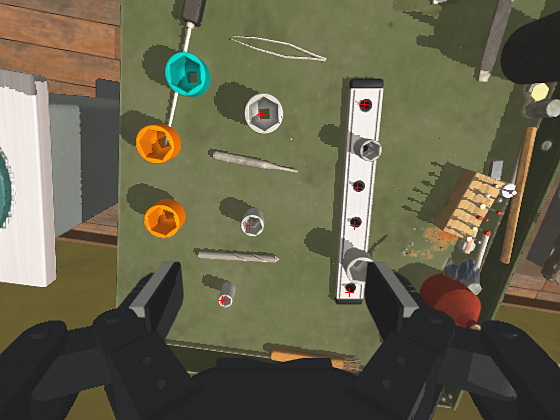

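Predicted marks lie within about 3 px of all four loose mouths and the posts, so the identities and positions hold. The wrist view reads about 2 mm further in +x and +y. Hovering over the 32 next.

```bash
cat >> h.py <<'E'
def find(w,rad,tag):
    """circle near the predicted mouth point w (wrist view) -> world xy at the mouth plane"""
    s=r.read_state();C=cam("wrist",s);im=r.snapshot("wrist")[:,:,::-1].copy();p=pix("wrist",np.array(w,float),C)
    depth=(np.linalg.inv(C[1])@np.append(w,1))[2];rp=rad*C[0]["fx"]/depth
    m=int(rp*2+12);x0,y0=int(p[0])-m,int(p[1])-m;g=cv2.cvtColor(im,cv2.COLOR_BGR2GRAY)[y0:y0+2*m,x0:x0+2*m];g=cv2.resize(g,None,fx=4,fy=4,interpolation=cv2.INTER_CUBIC)
    c=cv2.HoughCircles(cv2.GaussianBlur(g,(0,0),2),cv2.HOUGH_GRADIENT,1,30,param1=100,param2=15,minRadius=int(rp*4*.9),maxRadius=int(rp*4*1.12))
    v=cv2.cvtColor(g,cv2.COLOR_GRAY2BGR)
    for q in (c[0][:3] if c is not None else []):
        u=(q[:2]+.5)/4-.5+[x0,y0];print("circle",u.round(1),"r",q[2]/4,"exp",p.round(1),rp.round(1),"world",ray("wrist",*u,w[2],C).round(1))
    if c is not None: cv2.circle(v,tuple(int(k) for k in c[0][0][:2]),int(c[0][0][2]),(0,0,255),1)
    cv2.imwrite(f"pics/{tag}.png",v)
E
python3 -c "
from h import *
delta(460,15,140,9.15)"
```

```text
xyz [-0.2396 -0.1028  0.5327] rot [-0.0003 -0.0001  0.0005] t 2.15 tcp [479.1  90.9 299.8]
```

```bash
python3 -m jog '[{"xyz":[-0.24,-0.1,0.53],"rotation":[0,0,0],"hand":-0.5},{"xyz":[-0.24,-0.1,0.53],"rotation":[0,0,0],"hand":-0.5},{"xyz":[-0.24,-0.1,0.53],"rotation":[0,0,0],"hand":-0.5},{"xyz":[-0.24,-0.1,0.53],"rotation":[0,0,0],"hand":-0.5},{"xyz":[-0.24,-0.1,0.53],"rotation":[0,0,0],"hand":-0.5},{"xyz":[-0.24,-0.1,0.53],"rotation":[0,0,0],"hand":-0.5}]'; python3 -c "
from h import *
find((460,15,42),16,'f32')
delta(460,15,14,9.15)"
```

```text
time_s: 2.9
eef_pos: [463.1, 14.2, 142.9]
eef_rot: [0.001, 0.649, 0.761, 0.002]
force: [-0.1, -0.5, 0.8]
width: 64.0
grasp_force: 0.0
circle [270.2 206.5] r 18.225 exp [268.8 206.3] 19.7 world [461.2  15.   42. ]
xyz [ 0.0043 -0.0109  0.4294] rot [ 0.0013 -0.0002 -0.0001] t 2.95 tcp [462.9  14.1 142.8]
```

View pics/f32.png

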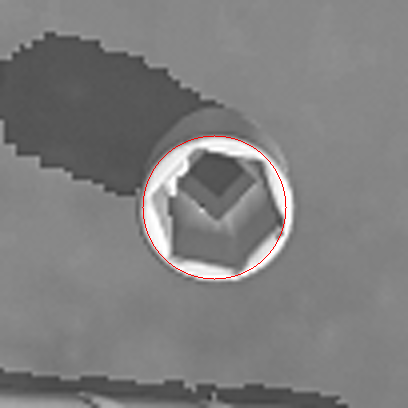

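```bash
python3 -m jog '[{"xyz":[0.004,-0.005,0.2],"rotation":[0,0,0],"hand":-0.5},{"xyz":[0.004,-0.005,0.4],"rotation":[0,0,0],"hand":-0.5},{"xyz":[0.004,-0.005,0.43],"rotation":[0,0,0],"hand":-0.5},{"xyz":[0.004,-0.005,0.43],"rotation":[0,0,0],"hand":-0.5},{"xyz":[0.004,-0.005,0.43],"rotation":[0,0,0],"hand":-0.5},{"xyz":[0.004,-0.005,0.43],"rotation":[0,0,0],"hand":1},{"xyz":[0.004,-0.005,0.43],"rotation":[0,0,0],"hand":1},{"xyz":[0.004,-0.005,0.43],"rotation":[0,0,0],"hand":1},{"xyz":[0.004,-0.005,0.43],"rotation":[0,0,0],"hand":1},{"xyz":[0.004,-0.005,0.43],"rotation":[0,0,0],"hand":1},{"xyz":[0.004,-0.005,0.43],"rotation":[0,0,0],"hand":1}]' 60
python3 -c "
from h import *
delta(600.9-27*.1591,59.2+27*.9872,90,9.15)"
```

```text
time_s: 4.32
eef_pos: [460.6, 13.7, 13.7]
eef_rot: [0.001, 0.65, 0.76, 0.001]
force: [-0.8, 0.2, 10.4]
width: 30.1
grasp_force: 58.3
xyz [ 0.1669  0.4861 -0.2529] rot [ 0.0008 -0.0001 -0.001 ] t 4.325 tcp [460.6  13.7  13.7]
```

```bash
python3 -m jog '[{"xyz":[0,0,-0.1],"rotation":[0,0,0],"hand":1},{"xyz":[0,0,-0.25],"rotation":[0,0,0],"hand":1},{"xyz":[0.03,0.1,-0.3],"rotation":[0,0,0],"hand":1},{"xyz":[0.1,0.3,-0.3],"rotation":[0,0,0],"hand":1},{"xyz":[0.165,0.486,-0.3],"rotation":[0,0,0],"hand":1},{"xyz":[0.165,0.486,-0.3],"rotation":[0,0,0],"hand":1},{"xyz":[0.165,0.486,-0.3],"rotation":[0,0,0],"hand":1},{"xyz":[0.165,0.486,-0.3],"rotation":[0,0,0],"hand":1}]'
python3 - <<'E'
from h import *
s=r.read_state();C=cam("wrist",s);im=r.snapshot("wrist")[:,:,::-1].copy();cv2.imwrite("pics/w1.png",im)
for t in(-135,-27,27,135): print(pix("wrist",np.array([600.9+t*.1591,59.2-t*.9872,27]),C).round(0))
print("held mouth exp",pix("wrist",s["eef_pos"]+[0,0,28],C))
E
```

```text
time_s: 5.32
eef_pos: [593.8, 84.0, 102.1]
eef_rot: [-0.001, 0.65, 0.76, -0.001]
force: [0.1, -1.0, -1.6]
width: 30.5
grasp_force: 60.1
[277.  54.]
[277. 216.]
[277. 281.]
[277. 391.]
held mouth exp [272.53531836 297.24346162]
```

View pics/w1.png

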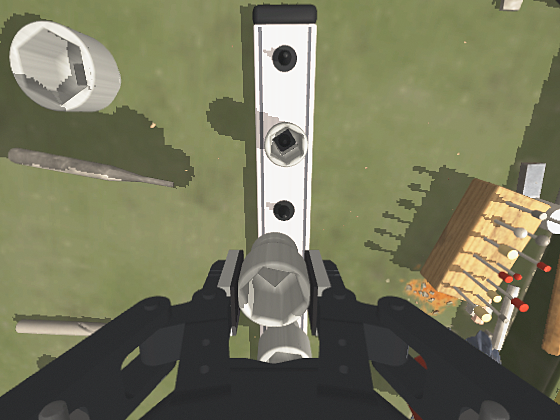

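```bash
python3 - <<'E'
from h import *
C=cam("wrist")
im=cv2.imread("pics/w1.png");g=im.max(2);print()
for (u,v,z,t) in [(284,57,21,-135),(284,210,21,-27),(287.5,143,52,-81)]:
    if z==21:
        w=(g[v-20:v+20,u-20:u+20]<75).astype("uint8");n,l,st,c=cv2.connectedComponentsWithStats(w);k=1+st[1:,4].argmax();u,v=c[k]+[u-20,v-20]
    p=ray("wrist",u,v,z,C)[:2];f=np.array([600.9+t*.1591,59.2-t*.9872]);e=p-f
    d=np.array([-.1591,.9872]);print(round(u,1),round(v,1),p.round(1),"minus top: along",round(e@d,1),"across",round(e@[.9872,.1591],1))
print("held mouth",ray("wrist",275,295,C[1][2,3]*0+102+28,C)-r.read_state()["eef_pos"])
E
```

```text
284.2 58.0 [584.5 191.6] minus top: along -1.7 across 4.9
283.4 210.0 [601.1  89.2] minus top: along 2.6 across 4.9
287.5 143 [594. 141.] minus top: along 0.9 across 6.3
held mouth [ 0.85251807  1.12493522 27.86048671]
```

```bash
python3 -c "
from h import *
delta(600.4,87.5,47,9.15)"
```

```text
xyz [0.0084 0.023  0.1837] rot [-0.0007  0.0001 -0.0015] t 5.375 tcp [594.1  84.  102.1]
```

```bash
python3 -m jog '[{"xyz":[0.0084,0.023,0.1],"rotation":[0,0,0],"hand":1},{"xyz":[0.0084,0.023,0.18],"rotation":[0,0,0],"hand":1},{"xyz":[0.0084,0.023,0.184],"rotation":[0,0,0],"hand":1},{"xyz":[0.0084,0.023,0.184],"rotation":[0,0,0],"hand":1},{"xyz":[0.0084,0.023,0.184],"rotation":[0,0,0],"hand":1}]'; python3 - <<'E'
from h import *
im=r.snapshot("side")[:,:,::-1]
p=pix("side",np.array([600,87,30.])).astype(int)
cv2.imwrite("pics/s1.png",cv2.resize(im[p[1]-55:p[1]+55,p[0]-70:p[0]+70],None,fx=5,fy=5,interpolation=cv2.INTER_CUBIC));print(p)
delta(600.4,87.5,37,9.15)
E
```

```text
time_s: 6.0
eef_pos: [602.9, 88.5, 48.2]
eef_rot: [0.001, 0.65, 0.76, 0.001]
force: [0.6, 0.5, -1.4]
width: 30.1
grasp_force: 60.0
[289 246]
xyz [-0.0023 -0.009   0.0373] rot [ 0.0006  0.     -0.0011] t 6.05 tcp [602.9  88.6  48.2]
```

View pics/s1.png

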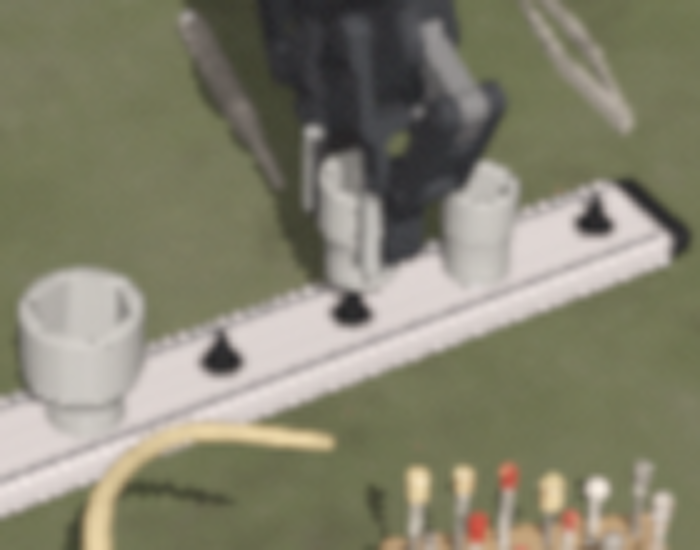

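The socket foot (crop x≈355) is in line with the post (x≈351) and its front edge is just at the tip, so it is aligned. Descending.

```bash
python3 -m jog '[{"xyz":[0,0,0.02],"rotation":[0,0,0],"hand":1},{"xyz":[0,0,0.04],"rotation":[0,0,0],"hand":1},{"xyz":[0,0,0.04],"rotation":[0,0,0],"hand":1}]'
```

```text
time_s: 6.42
eef_pos: [601.7, 88.8, 34.4]
eef_rot: [-0.001, 0.65, 0.76, -0.001]
force: [0.2, 0.4, -1.6]
width: 30.1
grasp_force: 60.0
```

```bash
python3 -m jog '[{"xyz":[0,0,0.015],"rotation":[0,0,0],"hand":1},{"xyz":[0,0,0.028],"rotation":[0,0,0],"hand":1},{"xyz":[0,0,0.028],"rotation":[0,0,0],"hand":1}]';python3 -m jog '[{"xyz":[0,0,0],"rotation":[0,0,0],"hand":-0.2},{"xyz":[0,0,0],"rotation":[0,0,0],"hand":-0.2},{"xyz":[0,0,0],"rotation":[0,0,0],"hand":-0.2},{"xyz":[0,0,0],"rotation":[0,0,0],"hand":-0.2},{"xyz":[0,0,-0.1],"rotation":[0,0,0],"hand":-0.2},{"xyz":[0,0,-0.3],"rotation":[0,0,0],"hand":-0.2},{"xyz":[0,0,-0.35],"rotation":[0,0,0],"hand":-0.5},{"xyz":[0,0,-0.35],"rotation":[0,0,0],"hand":-0.5},{"xyz":[0,0,-0.35],"rotation":[0,0,0],"hand":-0.5}]'
python3 -c "
from h import *
w=ray('wrist',275,300,54);find((600.5,88,54),16,'p32')
delta(441.5,327.5,150,9.15)"
```

```text
time_s: 6.8
eef_pos: [601.9, 88.2, 26.2]
eef_rot: [-0.0, 0.65, 0.76, -0.001]
force: [0.3, -2.3, -3.1]
width: 30.4
grasp_force: 60.1
time_s: 7.92
eef_pos: [601.1, 88.9, 130.3]
eef_rot: [-0.001, 0.649, 0.76, -0.001]
force: [-0.4, -0.3, -0.1]
width: 64.3
grasp_force: 0.0
circle [275.2 219. ] r 21.375 exp [272.3 218.4] 21.6 world [602.7  87.9  54. ]
circle [274.8 210. ] r 19.725 exp [272.3 218.4] 21.6 world [601.3  94.7  54. ]
xyz [ 0.8689 -0.4008 -0.0651] rot [-0.001  -0.     -0.0009] t 7.975 tcp [601.   88.8 130.1]
```

```bash
python3 -m jog '[{"xyz":[0.868,-0.395,-0.03],"rotation":[0,0,0],"hand":-0.4},{"xyz":[0.868,-0.395,-0.03],"rotation":[0,0,0],"hand":-0.4},{"xyz":[0.868,-0.395,-0.03],"rotation":[0,0,0],"hand":-0.4},{"xyz":[0.868,-0.395,-0.03],"rotation":[0,0,0],"hand":-0.4},{"xyz":[0.868,-0.395,-0.03],"rotation":[0,0,0],"hand":-0.4},{"xyz":[0.868,-0.395,-0.03],"rotation":[0,0,0],"hand":-0.4},{"xyz":[0.868,-0.395,-0.03],"rotation":[0,0,0],"hand":-0.4},{"xyz":[0.868,-0.395,-0.03],"rotation":[0,0,0],"hand":-0.4},{"xyz":[0.868,-0.395,-0.03],"rotation":[0,0,0],"hand":-0.4}]'
python3 -c "
from h import *
find((443,329,45),18.5,'f37')
delta(443,329,16,9.15)"
```

```text
time_s: 9.1
eef_pos: [445.5, 326.0, 140.6]
eef_rot: [0.0, 0.651, 0.759, -0.0]
force: [-0.7, -0.0, 0.2]
width: 59.7
grasp_force: 0.0
circle [268.2 203.2] r 21.4 exp [270.5 205.5] 23.2 world [441.  330.6  45. ]
xyz [ 0.0103 -0.0064  0.4156] rot [ 0.      0.0001 -0.0017] t 9.15 tcp [445.3 326.3 140.7]
```

View pics/f37.png

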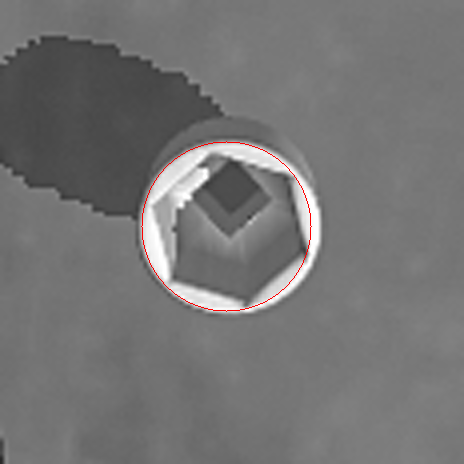

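```bash
python3 -m jog '[{"xyz":[0.015,-0.009,0.2],"rotation":[0,0,0],"hand":-0.4},{"xyz":[0.015,-0.009,0.4],"rotation":[0,0,0],"hand":-0.4},{"xyz":[0.015,-0.009,0.415],"rotation":[0,0,0],"hand":-0.4},{"xyz":[0.015,-0.009,0.415],"rotation":[0,0,0],"hand":-0.4},{"xyz":[0.015,-0.009,0.415],"rotation":[0,0,0],"hand":-0.4},{"xyz":[0.015,-0.009,0.415],"rotation":[0,0,0],"hand":1},{"xyz":[0.015,-0.009,0.415],"rotation":[0,0,0],"hand":1},{"xyz":[0.015,-0.009,0.415],"rotation":[0,0,0],"hand":1},{"xyz":[0.015,-0.009,0.415],"rotation":[0,0,0],"hand":1},{"xyz":[0.015,-0.009,0.415],"rotation":[0,0,0],"hand":1},{"xyz":[0.015,-0.009,0.315],"rotation":[0,0,0],"hand":1},{"xyz":[0.015,-0.009,0.1],"rotation":[0,0,0],"hand":1}]' 60
python3 -c "
from h import *
delta(610.6,34.7,110,9.15)"
```

```text
time_s: 10.65
eef_pos: [439.3, 330.6, 108.2]
eef_rot: [-0.001, 0.649, 0.76, -0.003]
force: [1.5, 0.9, -2.6]
width: 35.1
grasp_force: 60.7
xyz [-1.0637  0.4097 -0.0053] rot [-0.0015  0.0008 -0.0008] t 10.65 tcp [439.3 330.6 108.2]
```

```bash
python3 -m jog '[{"xyz":[-1,0.4,-0.02],"rotation":[0,0,0],"hand":1},{"xyz":[-1,0.4,-0.02],"rotation":[0,0,0],"hand":1},{"xyz":[-1,0.4,-0.02],"rotation":[0,0,0],"hand":1},{"xyz":[-1,0.4,-0.02],"rotation":[0,0,0],"hand":1},{"xyz":[-1,0.4,-0.02],"rotation":[0,0,0],"hand":1},{"xyz":[-1,0.4,-0.02],"rotation":[0,0,0],"hand":1},{"xyz":[-1,0.4,-0.02],"rotation":[0,0,0],"hand":1},{"xyz":[-1,0.4,-0.02],"rotation":[0,0,0],"hand":1}]'
python3 -c "
from h import *
delta(610.6,34.7,52,9.15)"
```

```text
time_s: 11.65
eef_pos: [605.1, 56.5, 114.3]
eef_rot: [-0.001, 0.648, 0.761, -0.0]
force: [-0.1, -0.9, -2.8]
width: 35.2
grasp_force: 60.9
xyz [-0.0749  0.007   0.2076] rot [-0.0006 -0.0006 -0.    ] t 11.65 tcp [605.1  56.5 114.3]
```

```bash
python3 -m jog '[{"xyz":[-0.07,0.007,0],"rotation":[0,0,0],"hand":1},{"xyz":[-0.073,0.007,0],"rotation":[0,0,0],"hand":1},{"xyz":[-0.073,0.007,0.15],"rotation":[0,0,0],"hand":1},{"xyz":[-0.073,0.007,0.207],"rotation":[0,0,0],"hand":1},{"xyz":[-0.073,0.007,0.207],"rotation":[0,0,0],"hand":1},{"xyz":[-0.073,0.007,0.207],"rotation":[0,0,0],"hand":1}]'
python3 - <<'E'
from h import *
s=r.read_state();C=cam("wrist",s);im=r.snapshot("wrist")[:,:,::-1];sd=r.snapshot("side")[:,:,::-1]
cv2.imwrite("pics/p2.png",np.hstack([cv2.resize(im[130:410,180:380],(400,560)),cv2.resize(sd[200:312,200:280],(400,560),interpolation=cv2.INTER_CUBIC)]))
find((602,88,54),16,'p32b')
delta(610.6,34.7,39,9.15)
E
```

```text
time_s: 12.4
eef_pos: [613.0, 32.5, 53.5]
eef_rot: [0.001, 0.65, 0.76, 0.0]
force: [0.0, 0.1, -2.5]
width: 35.8
grasp_force: 60.9
circle [268.8 150.5] r 35.475 exp [267.5 152.9] 35.4 world [602.4  89.1  54. ]
xyz [ 0.0082 -0.0073  0.0495] rot [ 0.0007  0.0001 -0.001 ] t 12.55 tcp [613.1  32.6  53.8]
```

View pics/p2.png

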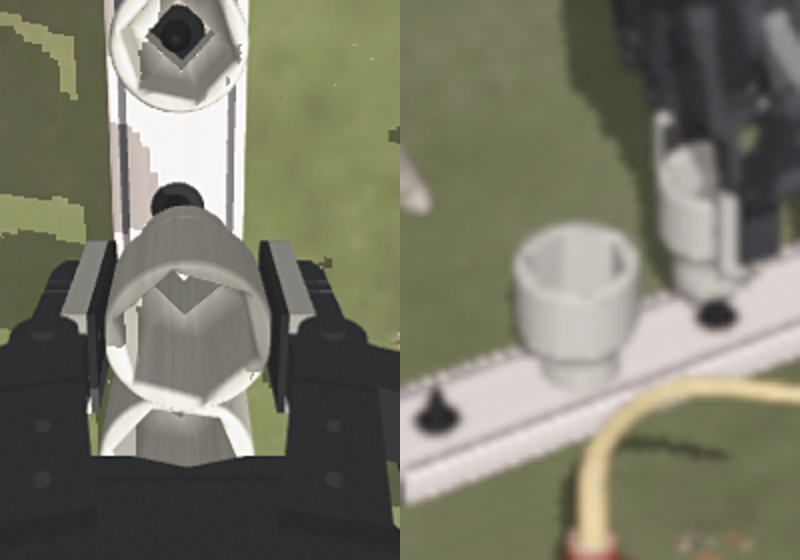

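```bash
python3 - <<'E'
from h import *
P=np.array([613,32.5,56.5-16]);f=lambda p:pix("side",np.array(p))
b=f(P);print("held bottom z37.5",(b-[200,200])*5,"mouth",(f(P+[0,0,45])-[200,200])*5)
for t in(27,135): q=[606.3+t*.1591,61.35-t*.9872,12];print(t,(f(q)-[200,200])*5,(f([q[0],q[1],27])-[200,200])*5)
print("per mm x,y,z", [(f(P+e)-b)*5 for e in np.eye(3)])
E
```

```text
held bottom z37.5 [316.77817368 262.99377636] mouth [316.65261589 161.1356574 ]
27 [320.37453207 319.07142166] [320.36870275 286.88895849]
135 [ 41.51082466 422.46063802] [ 38.89744908 389.61181924]
per mm x,y,z [array([0.96954026, 1.74167785]), array([ 2.69690203, -0.63441856]), array([-0.00263091, -2.20353033])]
```

```bash
python3 - <<'E'
from h import *
p=r.read_state()["eef_pos"];find(p+[0,0,29],18.5,'held37');print(p)
E
```

```text
circle [273.5 290.2] r 44.35 exp [272.9 298.6] 44.5 world [612.7  36.5  82.8]
circle [271.2 281.8] r 49.6 exp [272.9 298.6] 44.5 world [611.2  40.3  82.8]
[613.1075765   32.59593186  53.84068592]
```

View pics/held37.png

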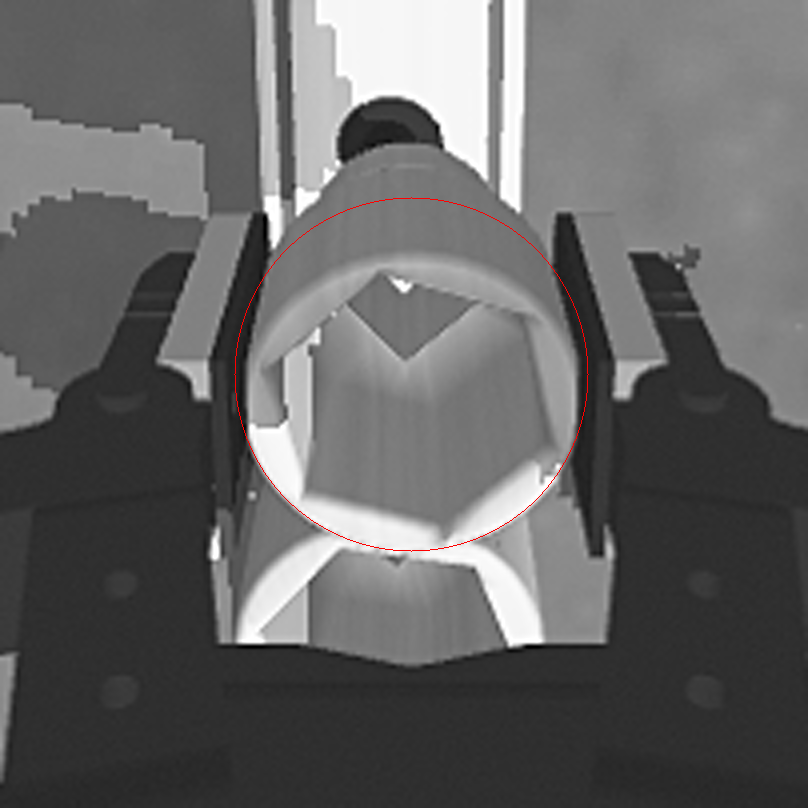

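The held mouth is within about 1 mm of the TCP. Correct +2 mm along the rail and -2 mm across, then descend.

```bash
python3 -m jog '[{"xyz":[0.006,-0.007,0],"rotation":[0,0,0],"hand":1},{"xyz":[0.006,-0.007,0.03],"rotation":[0,0,0],"hand":1},{"xyz":[0.006,-0.007,0.055],"rotation":[0,0,0],"hand":1},{"xyz":[0.006,-0.007,0.055],"rotation":[0,0,0],"hand":1}]'
```

```text
time_s: 13.1
eef_pos: [608.9, 34.0, 35.0]
eef_rot: [-0.001, 0.65, 0.76, -0.001]
force: [0.9, -1.1, -3.0]
width: 35.0
grasp_force: 60.9
```

```bash
python3 -m jog '[{"xyz":[0,0,0.012],"rotation":[0,0,0],"hand":1},{"xyz":[0,0,0.024],"rotation":[0,0,0],"hand":1},{"xyz":[0,0,0.024],"rotation":[0,0,0],"hand":1}]'
```

```text
time_s: 13.48
eef_pos: [610.0, 33.8, 30.2]
eef_rot: [-0.0, 0.65, 0.76, 0.0]
force: [-3.2, -0.1, 6.6]
width: 35.3
grasp_force: 62.2
```

```bash
python3 -m jog '[{"xyz":[0,0,0],"rotation":[0,0,0],"hand":-0.2},{"xyz":[0,0,0],"rotation":[0,0,0],"hand":-0.2},{"xyz":[0,0,0],"rotation":[0,0,0],"hand":-0.2},{"xyz":[0,0,0],"rotation":[0,0,0],"hand":-0.2},{"xyz":[0,0,-0.1],"rotation":[0,0,0],"hand":-0.2},{"xyz":[0,0,-0.3],"rotation":[0,0,0],"hand":-0.2},{"xyz":[0,0,-0.35],"rotation":[0,0,0],"hand":-0.2},{"xyz":[0,0,-0.35],"rotation":[0,0,0],"hand":-0.2},{"xyz":[0,0,-0.35],"rotation":[0,0,0],"hand":-0.2}]'
python3 - <<'E'
from h import *
find((610,34,57),18.5,'p37')
im=r.snapshot("side")[:,:,::-1];cv2.imwrite("pics/s2.png",cv2.resize(im[200:320,190:350],(800,600),interpolation=cv2.INTER_CUBIC))
delta(455,162,145,9.15)
E
```

```text
time_s: 14.6
eef_pos: [608.5, 34.3, 132.5]
eef_rot: [-0.001, 0.649, 0.76, -0.001]
force: [-0.1, -0.4, 1.1]
width: 51.1
grasp_force: 0.0
circle [274.8 222.2] r 24.55 exp [275.2 218.4] 25.1 world [610.2  31.   57. ]
circle [274.8 212.8] r 22.875 exp [275.2 218.4] 25.1 world [609.   38.3  57. ]
xyz [ 0.5008 -0.4388 -0.0411] rot [-0.001  -0.0001 -0.0009] t 14.7 tcp [608.5  34.2 132.2]
```

View pics/s2.png

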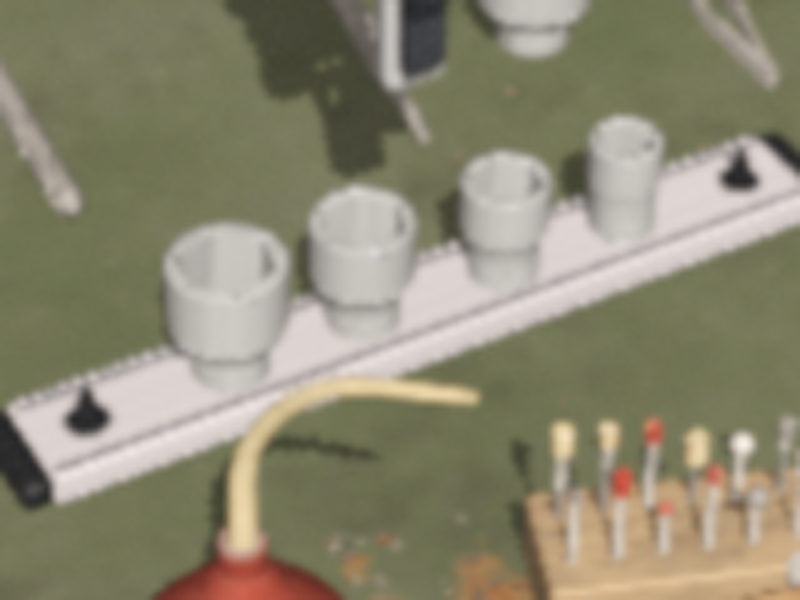

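The side view shows the 32 and 37 seated upright and level with their neighbours. Next is the 47.

```bash
python3 -m jog '[{"xyz":[0.5,-0.435,-0.04],"rotation":[0,0,0],"hand":-0.75},{"xyz":[0.5,-0.435,-0.04],"rotation":[0,0,0],"hand":-0.75},{"xyz":[0.5,-0.435,-0.04],"rotation":[0,0,0],"hand":-0.75},{"xyz":[0.5,-0.435,-0.04],"rotation":[0,0,0],"hand":-0.75},{"xyz":[0.5,-0.435,-0.04],"rotation":[0,0,0],"hand":-0.75},{"xyz":[0.5,-0.435,-0.04],"rotation":[0,0,0],"hand":-0.75},{"xyz":[0.5,-0.435,-0.04],"rotation":[0,0,0],"hand":-0.75},{"xyz":[0.5,-0.435,-0.04],"rotation":[0,0,0],"hand":-0.75}]'
python3 -c "
from h import *
find((455,162,52),23.5,'f47')
delta(455.5,162,22,9.15)"
```

```text
time_s: 15.7
eef_pos: [458.3, 160.9, 145.9]
eef_rot: [0.0, 0.65, 0.76, 0.0]
force: [0.3, -0.2, 0.6]
width: 74.0
grasp_force: 0.0
circle [269.5 209.2] r 29.2 exp [269.  208.3] 29.7 world [455.5 161.3  52. ]
xyz [ 0.0045 -0.0081  0.4129] rot [ 0.0001  0.0001 -0.0014] t 15.75 tcp [458.1 161.1 145.9]
```

View pics/f47.png

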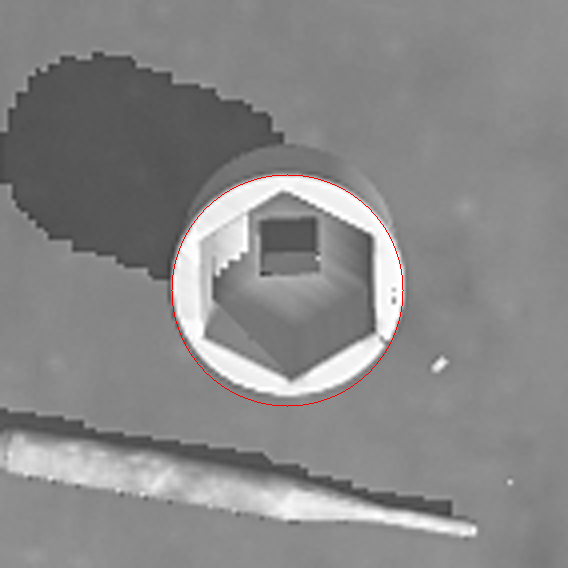

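```bash
python3 -m jog '[{"xyz":[0.003,-0.007,0.2],"rotation":[0,0,0],"hand":-0.75},{"xyz":[0.003,-0.007,0.39],"rotation":[0,0,0],"hand":-0.75},{"xyz":[0.003,-0.007,0.41],"rotation":[0,0,0],"hand":-0.75},{"xyz":[0.003,-0.007,0.41],"rotation":[0,0,0],"hand":-0.75},{"xyz":[0.003,-0.007,0.41],"rotation":[0,0,0],"hand":1},{"xyz":[0.003,-0.007,0.41],"rotation":[0,0,0],"hand":1},{"xyz":[0.003,-0.007,0.41],"rotation":[0,0,0],"hand":1},{"xyz":[0.003,-0.007,0.41],"rotation":[0,0,0],"hand":1},{"xyz":[0.003,-0.007,0.41],"rotation":[0,0,0],"hand":1},{"xyz":[0.003,-0.007,0.41],"rotation":[0,0,0],"hand":1},{"xyz":[0.003,-0.007,0.41],"rotation":[0,0,0],"hand":1}]' 80
python3 -m jog '[{"xyz":[0,0,-0.1],"rotation":[0,0,0],"hand":1},{"xyz":[0,0,-0.3],"rotation":[0,0,0],"hand":1},{"xyz":[0,0,-0.37],"rotation":[0,0,0],"hand":1},{"xyz":[0,0,-0.37],"rotation":[0,0,0],"hand":1}]'
python3 -c "
from h import *
delta(627.8,-71.9,135,9.15)"
```

```text
time_s: 17.12
eef_pos: [455.4, 162.7, 25.0]
eef_rot: [0.0, 0.649, 0.76, 0.001]
force: [-2.1, -0.4, 8.9]
width: 44.9
grasp_force: 80.0
time_s: 17.62
eef_pos: [455.9, 163.2, 136.0]
eef_rot: [0.001, 0.649, 0.761, 0.002]
force: [0.2, 0.7, -4.8]
width: 44.8
grasp_force: 84.3
xyz [-0.8638  0.443   0.0037] rot [ 0.0014 -0.0005 -0.0007] t 17.625 tcp [455.9 163.2 136. ]
```

```bash
python3 -m jog '[{"xyz":[-0.864,0.443,0],"rotation":[0,0,0],"hand":1},{"xyz":[-0.864,0.443,0],"rotation":[0,0,0],"hand":1},{"xyz":[-0.864,0.443,0],"rotation":[0,0,0],"hand":1},{"xyz":[-0.864,0.443,0],"rotation":[0,0,0],"hand":1},{"xyz":[-0.864,0.443,0],"rotation":[0,0,0],"hand":1},{"xyz":[-0.864,0.443,0],"rotation":[0,0,0],"hand":1},{"xyz":[-0.864,0.443,0],"rotation":[0,0,0],"hand":1},{"xyz":[-0.864,0.443,0],"rotation":[0,0,0],"hand":1}]'
python3 -c "
from h import *
delta(627.8,-71.9,59,9.15)"
```

```text
time_s: 18.62
eef_pos: [625.4, -70.8, 132.7]
eef_rot: [-0.002, 0.649, 0.761, -0.0]
force: [-0.1, 0.1, -5.0]
width: 45.1
grasp_force: 83.9
xyz [-0.0054  0.0081  0.2457] rot [-0.0009 -0.0006 -0.0002] t 18.625 tcp [625.4 -70.8 132.7]
```

```bash
python3 -m jog '[{"xyz":[-0.003,0.004,0.1],"rotation":[0,0,0],"hand":1},{"xyz":[-0.003,0.004,0.2],"rotation":[0,0,0],"hand":1},{"xyz":[-0.003,0.004,0.245],"rotation":[0,0,0],"hand":1},{"xyz":[-0.003,0.004,0.245],"rotation":[0,0,0],"hand":1},{"xyz":[-0.003,0.004,0.245],"rotation":[0,0,0],"hand":1}]'
python3 - <<'E'
from h import *
s=r.read_state();C=cam("wrist",s);im=r.snapshot("wrist")[:,:,::-1];sd=r.snapshot("side")[:,:,::-1]
p=s["eef_pos"];f=lambda P:(pix("side",np.array(P))-[170,220])*5
print(p,"held foot",f(p-[0,0,25.]),"mouth",f(p+[0,0,27.]),"post tip",f([627.8,-71.9,27]))
print("wrist mouth exp",(pix("wrist",p+[0,0,27.],C)-[180,130])*2)
cv2.imwrite("pics/p3.png",np.hstack([cv2.resize(im[130:410,180:380],(400,560)),cv2.resize(sd[220:332,170:250],(400,560),interpolation=cv2.INTER_CUBIC)]))
delta(627.8,-71.9,45,9.15)
E
```

```text
time_s: 19.25
eef_pos: [629.2, -73.6, 61.4]
eef_rot: [0.001, 0.649, 0.76, 0.001]
force: [-0.2, -1.0, -3.6]
width: 44.6
grasp_force: 84.0
[629.16233813 -73.60511067  61.43094541] held foot [183.38460906 272.47388831] mouth [173.62516612 152.18423244] post tip [188.97786433 289.63747466]
wrist mouth exp [185.68232186 331.84144085]
xyz [ 0.007  -0.0041  0.0557] rot [ 0.0008  0.0002 -0.0009] t 19.35 tcp [629.3 -73.8  61.7]
```

View pics/p3.png

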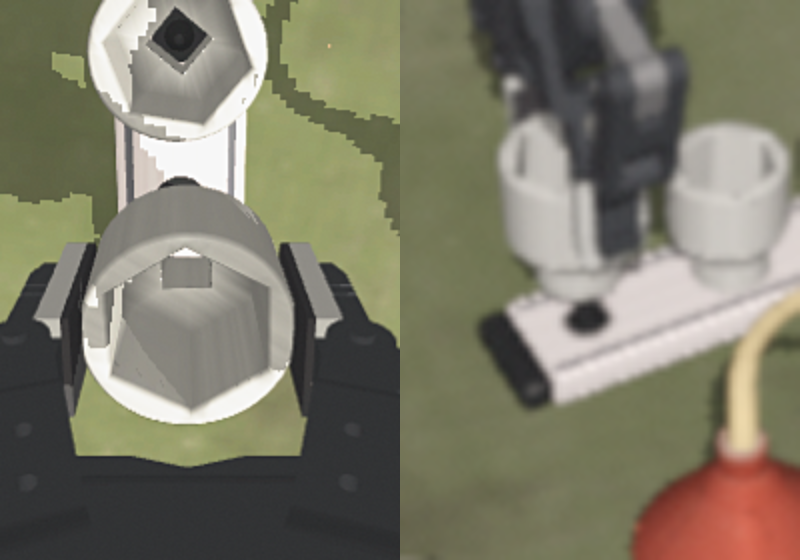

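```bash
python3 -m jog '[{"xyz":[0.009,-0.006,0],"rotation":[0,0,0],"hand":1},{"xyz":[0.009,-0.006,0.03],"rotation":[0,0,0],"hand":1},{"xyz":[0.009,-0.006,0.055],"rotation":[0,0,0],"hand":1},{"xyz":[0.009,-0.006,0.055],"rotation":[0,0,0],"hand":1}]'
```

```text
time_s: 19.85
eef_pos: [625.2, -71.1, 42.8]
eef_rot: [-0.001, 0.65, 0.76, -0.001]
force: [-0.8, -0.4, -5.1]
width: 45.0
grasp_force: 84.0
```

```bash
python3 -m jog '[{"xyz":[0,0.004,0.01],"rotation":[0,0,0],"hand":1},{"xyz":[0,0.004,0.022],"rotation":[0,0,0],"hand":1},{"xyz":[0,0.004,0.022],"rotation":[0,0,0],"hand":1}]'
```

```text
time_s: 20.23
eef_pos: [627.6, -71.1, 37.4]
eef_rot: [0.0, 0.65, 0.76, 0.0]
force: [-0.5, 0.2, -4.6]
width: 45.0
grasp_force: 84.4
```

```bash
python3 -m jog '[{"xyz":[0,0,0.006],"rotation":[0,0,0],"hand":1},{"xyz":[0,0,0.006],"rotation":[0,0,0],"hand":1}]'; python3 -m jog '[{"xyz":[0,0,0],"rotation":[0,0,0],"hand":-0.5},{"xyz":[0,0,0],"rotation":[0,0,0],"hand":-0.5},{"xyz":[0,0,0],"rotation":[0,0,0],"hand":-0.5},{"xyz":[0,0,0],"rotation":[0,0,0],"hand":-0.5},{"xyz":[0,0,-0.1],"rotation":[0,0,0],"hand":-0.5},{"xyz":[0,0,-0.3],"rotation":[0,0,0],"hand":-0.5},{"xyz":[0,0,-0.35],"rotation":[0,0,0],"hand":-0.5},{"xyz":[0,0,-0.35],"rotation":[0,0,0],"hand":-0.5},{"xyz":[0,0,-0.35],"rotation":[0,0,0],"hand":-0.5}]'
python3 -c "
from h import *
find((627.8,-71.9,64),23.5,'p47')
delta(438,-110.5,135,9.15)"
```

```text
time_s: 20.48
eef_pos: [627.5, -71.3, 37.2]
eef_rot: [0.0, 0.65, 0.76, 0.001]
force: [-2.4, 0.6, 7.0]
width: 44.5
grasp_force: 85.6
time_s: 21.6
eef_pos: [626.0, -70.5, 139.0]
eef_rot: [-0.001, 0.649, 0.76, -0.001]
force: [-0.5, 0.0, -0.4]
width: 64.0
grasp_force: 0.0
circle [275.2 217. ] r 31.875 exp [275.3 220.2] 31.9 world [627.4 -69.5  64. ]
circle [274.2 145.5] r 29.95 exp [275.3 220.2] 31.9 world [618.5 -18.5  64. ]
circle [275.  225.2] r 35.025 exp [275.3 220.2] 31.9 world [628.2 -75.9  64. ]
xyz [-0.0337 -0.6394  0.0144] rot [-0.001  -0.0003 -0.0009] t 21.65 tcp [625.9 -70.5 138.7]
```

```bash
python3 -m jog '[{"xyz":[-0.034,-0.635,0],"rotation":[0,0,0],"hand":-0.2},{"xyz":[-0.034,-0.635,0],"rotation":[0,0,0],"hand":-0.2},{"xyz":[-0.034,-0.635,0],"rotation":[0,0,0],"hand":-0.2},{"xyz":[-0.034,-0.635,0],"rotation":[0,0,0],"hand":-0.2},{"xyz":[-0.034,-0.635,0],"rotation":[0,0,0],"hand":-0.2},{"xyz":[-0.034,-0.635,0],"rotation":[0,0,0],"hand":-0.2},{"xyz":[-0.034,-0.635,0],"rotation":[0,0,0],"hand":-0.2}]'
python3 -c "
from h import *
find((438,-110.5,38),11,'f22')
delta(438,-110.5,12,9.15)"
```

```text
time_s: 22.52
eef_pos: [442.3, -110.6, 140.4]
eef_rot: [0.001, 0.649, 0.761, 0.0]
force: [-0.3, 0.7, 0.2]
width: 51.3
grasp_force: 0.0
circle [268.8 207. ] r 12.7 exp [267.6 206.2] 13.4 world [ 439.  -111.1   38. ]
xyz [ 0.0028 -0.0134  0.4279] rot [ 0.0002  0.0002 -0.0005] t 22.575 tcp [ 442.  -110.6  140.4]
```

View pics/f22.png

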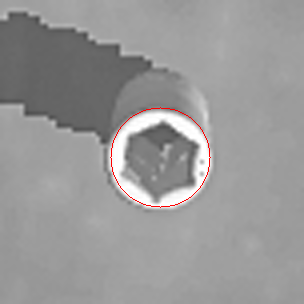

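```bash
python3 -m jog '[{"xyz":[0,-0.008,0.2],"rotation":[0,0,0],"hand":-0.2},{"xyz":[0,-0.008,0.4],"rotation":[0,0,0],"hand":-0.2},{"xyz":[0,-0.008,0.425],"rotation":[0,0,0],"hand":-0.2},{"xyz":[0,-0.008,0.425],"rotation":[0,0,0],"hand":-0.2},{"xyz":[0,-0.008,0.425],"rotation":[0,0,0],"hand":1},{"xyz":[0,-0.008,0.425],"rotation":[0,0,0],"hand":1},{"xyz":[0,-0.008,0.425],"rotation":[0,0,0],"hand":1},{"xyz":[0,-0.008,0.425],"rotation":[0,0,0],"hand":1},{"xyz":[0,-0.008,0.425],"rotation":[0,0,0],"hand":1},{"xyz":[0,-0.008,0.425],"rotation":[0,0,0],"hand":1},{"xyz":[0,-0.008,0.425],"rotation":[0,0,0],"hand":1}]' 50
python3 -m jog '[{"xyz":[0,0,-0.1],"rotation":[0,0,0],"hand":1},{"xyz":[0,0,-0.3],"rotation":[0,0,0],"hand":1},{"xyz":[0,0,-0.4],"rotation":[0,0,0],"hand":1},{"xyz":[0,0,-0.4],"rotation":[0,0,0],"hand":1}]'
python3 -c "
from h import *
delta(584.8,194.6,135,9.15)"
```

```text
time_s: 23.95
eef_pos: [439.6, -111.5, 14.9]
eef_rot: [0.002, 0.65, 0.76, 0.001]
force: [-0.5, 0.8, 9.0]
width: 20.2
grasp_force: 48.6
time_s: 24.45
eef_pos: [440.0, -111.1, 135.8]
eef_rot: [0.003, 0.649, 0.761, 0.002]
force: [0.4, -0.3, -1.1]
width: 20.2
grasp_force: 49.4
xyz [0.9307 0.6365 0.0055] rot [ 0.0021  0.0005 -0.0007] t 24.45 tcp [ 440.  -111.1  135.8]
```

```bash
python3 -m jog '[{"xyz":[0.93,0.635,0],"rotation":[0,0,0],"hand":1},{"xyz":[0.93,0.635,0],"rotation":[0,0,0],"hand":1},{"xyz":[0.93,0.635,0],"rotation":[0,0,0],"hand":1},{"xyz":[0.93,0.635,0],"rotation":[0,0,0],"hand":1},{"xyz":[0.93,0.635,0],"rotation":[0,0,0],"hand":1},{"xyz":[0.93,0.635,0],"rotation":[0,0,0],"hand":1},{"xyz":[0.93,0.635,0],"rotation":[0,0,0],"hand":1},{"xyz":[0.93,0.635,0],"rotation":[0,0,0],"hand":1},{"xyz":[0.93,0.635,0],"rotation":[0,0,0],"hand":1},{"xyz":[0.93,0.635,0],"rotation":[0,0,0],"hand":1}]'
python3 -c "
from h import *
delta(584.8,194.6,48,9.15)"
```

```text
time_s: 25.7
eef_pos: [582.6, 192.6, 133.1]
eef_rot: [-0.0, 0.65, 0.76, -0.0]
force: [0.3, 0.4, -0.7]
width: 20.4
grasp_force: 49.3
xyz [0.0056 0.0085 0.2838] rot [-0.0001  0.     -0.0017] t 25.7 tcp [582.6 192.6 133.1]
```

```bash
python3 -m jog '[{"xyz":[0.005,0.004,0.1],"rotation":[0,0,0],"hand":1},{"xyz":[0.005,0.004,0.2],"rotation":[0,0,0],"hand":1},{"xyz":[0.005,0.004,0.28],"rotation":[0,0,0],"hand":1},{"xyz":[0.005,0.004,0.28],"rotation":[0,0,0],"hand":1},{"xyz":[0.005,0.004,0.28],"rotation":[0,0,0],"hand":1}]'
python3 - <<'E'
from h import *
s=r.read_state();C=cam("wrist",s);im=r.snapshot("wrist")[:,:,::-1];sd=r.snapshot("side")[:,:,::-1]
p=s["eef_pos"];f=lambda P:(pix("side",np.array(P))-[300,180])*5
print(p,"held foot",f(p-[0,0,15.]),"mouth",f(p+[0,0,23.]),"post base",f([584.8,194.6,12]),"tip",f([584.8,194.6,27]))
print("wrist mouth exp",(pix("wrist",p+[0,0,23.],C)-[180,130])*2,"post",(pix("wrist",np.array([584.8,194.6,21]),C)-[180,130])*2)
cv2.imwrite("pics/p4.png",np.hstack([cv2.resize(im[130:410,180:380],(400,560)),cv2.resize(sd[180:292,300:380],(400,560),interpolation=cv2.INTER_CUBIC)]))
delta(584.8,194.6,34,9.15)
E
```

```text
time_s: 26.32
eef_pos: [584.6, 195.4, 49.9]
eef_rot: [0.0, 0.65, 0.76, 0.0]
force: [-0.1, 0.3, -1.1]
width: 20.1
grasp_force: 49.3
[584.58547218 195.35080862  49.8879323 ] held foot [198.9152165  232.87314717] mouth [207.18882776 150.6931716 ] post base [192.58699675 281.44302227] tip [195.70805554 250.23398878]
wrist mouth exp [185.60183277 321.38969751] post [185.92689631 228.25205251]
xyz [-0.0038 -0.001   0.0544] rot [ 0.0007 -0.0001 -0.0011] t 26.425 tcp [584.9 195.7  50.3]
```

View pics/p4.png

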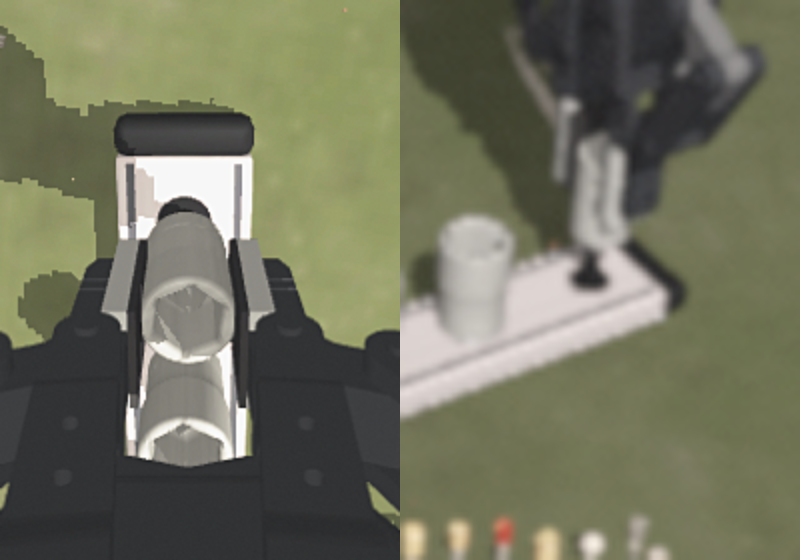

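```bash
python3 -m jog '[{"xyz":[-0.008,-0.003,0],"rotation":[0,0,0],"hand":1},{"xyz":[-0.008,-0.003,0.03],"rotation":[0,0,0],"hand":1},{"xyz":[-0.008,-0.003,0.055],"rotation":[0,0,0],"hand":1},{"xyz":[-0.008,-0.003,0.055],"rotation":[0,0,0],"hand":1}]'
```

```text
time_s: 26.92
eef_pos: [582.6, 193.2, 31.5]
eef_rot: [-0.001, 0.65, 0.76, -0.001]
force: [0.3, -0.2, -0.4]
width: 20.1
grasp_force: 49.3
```

No contact, and the underside is below the tip. Seat it, release and back off.

```bash
python3 -m jog '[{"xyz":[0,0.003,0.01],"rotation":[0,0,0],"hand":1},{"xyz":[0,0.003,0.02],"rotation":[0,0,0],"hand":1},{"xyz":[0,0.003,0.022],"rotation":[0,0,0],"hand":1},{"xyz":[0,0.003,0.022],"rotation":[0,0,0],"hand":1}]'
```

```text
time_s: 27.42
eef_pos: [584.6, 193.4, 27.1]
eef_rot: [-0.0, 0.65, 0.76, 0.001]
force: [-1.8, 0.6, 6.4]
width: 20.3
grasp_force: 50.3
```

```bash
python3 -m jog '[{"xyz":[0,0,0],"rotation":[0,0,0],"hand":0},{"xyz":[0,0,0],"rotation":[0,0,0],"hand":0},{"xyz":[0,0,0],"rotation":[0,0,0],"hand":0},{"xyz":[0,0,0],"rotation":[0,0,0],"hand":0},{"xyz":[0,0,-0.1],"rotation":[0,0,0],"hand":0},{"xyz":[0,0,-0.3],"rotation":[0,0,0],"hand":0},{"xyz":[0.3,-0.3,-0.5],"rotation":[0,0,0],"hand":0},{"xyz":[0.6,-0.3,-0.6],"rotation":[0,0,0],"hand":0},{"xyz":[0.6,-0.3,-0.6],"rotation":[0,0,0],"hand":0},{"xyz":[0.6,-0.3,-0.6],"rotation":[0,0,0],"hand":0},{"xyz":[0.6,-0.3,-0.6],"rotation":[0,0,0],"hand":0},{"xyz":[0.6,-0.3,-0.6],"rotation":[0,0,0],"hand":0}]'
python3 - <<'E'
from h import *
im=r.snapshot("side")[:,:,::-1];t=r.snapshot("top")[:,:,::-1]
a=cv2.resize(im[200:300,185:365],(800,444-144),interpolation=cv2.INTER_CUBIC) if 0 else cv2.resize(im[205:305,180:368],(752,400),interpolation=cv2.INTER_CUBIC)
b=cv2.resize(t[145:195,215:403],(752,200),interpolation=cv2.INTER_CUBIC)
cv2.imwrite("pics/end.png",np.vstack([a,b]))
E
```

```text
time_s: 28.92
eef_pos: [467.3, 356.2, 205.7]
eef_rot: [0.0, 0.65, 0.76, -0.0]
force: [-0.1, -0.7, -0.4]
width: 42.5
grasp_force: 0.0
```

View pics/end.png

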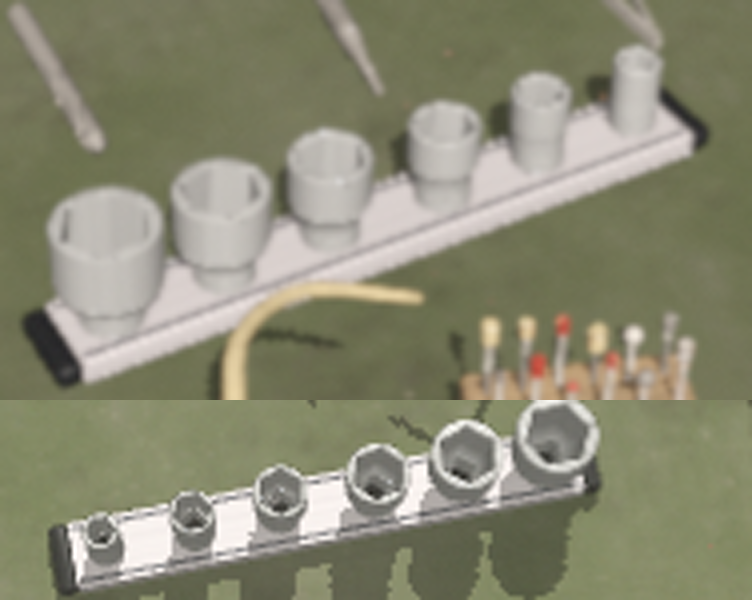

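The picture shows all six upright and seated, in order of size, from (105,330) for the 47 to (635,130) for the 22. The arm is clear.

```bash
python3 -c "
from cell import r
print(r.hand_in())"
```

```text
the job is handed in; nothing more can be done
None
```

The job is handed in at about 29 s on the robot's clock: in the last pictures all six sockets were upright and seated on the rail in order of size, with the 27 and 42 still on their posts and the arm clear. The hand-in gave no verdict.

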